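# Counter-hold the rack bolt behind its bracket

## Task

A nut runner is trying to tighten one of the two bolts of the tube-rack bracket, but the bolt just spins along with its nut. Reach down into the gap behind the bracket, grip the head of that turning bolt and hold it from turning until its nut has run home, which takes up to eight seconds. Finish still gripping the head firmly so that it stands still, without leaning on the bracket, and leave the finished neighbouring bolt, the tip box, the dishes and the media bottle alone.

Things in the scene. Friction and masses are not known exactly. Their poses are not given: they have to be found in the camera images.
- bracket: Aluminium U-channel bracket, fixed to the bench, open at the top and both ends, 260 mm long along its y. Origin on the bench below the back face of its front plate. z up, x from front plate to rear flange (roughly away from the robot). Front plate: x -8 to 0 mm, 140 mm high. Rear flange: x 50 to 58 mm, 118 mm high. The gap between them holds both bolt heads
- gap (a point): Middle of the gap's floor, 8 mm above the bench; the gap is 50 mm wide along the bracket's x and 260 mm long along its y, axes as the bracket's
- rack (a point): Top centre of the rack of nine glass tubes with white caps fixed to the front plate, robot's side: 64 mm along the bracket's y, 62 mm along x, 125 mm high
- runner: Blue inline electric nut runner in a black cradle, fixed, robot's side of the bracket, in line with the bolt it drives, at y = +65 or -65 mm of the bracket. Origin on the bench below the bolt's axis and the front plate's back face; axes as the bracket's. 38 mm thick, axis 105 mm up, x -150 to -28 mm. Turns its nut with a steady 0.10 N m, about 0.8 rad/s while the bolt spins along
- bolt: Brass hex head of the driven bolt, red stripe, in the gap. 24 mm across flats, 27.7 over corners, 16 thick along its axis. Origin at its centre: 24 mm behind the front plate, 105 mm above the bench (35 below the plate's top). x = bolt axis, level, away from the front plate; y and z turn with the head; two flats face +y and -y. Turns without end about x until held; if let go it turns again
- thread (a joint): How far the driven nut has run onto the bolt, rad: 0 to 0.6 at the start, still while bolt and nut spin together, grows about 0.5 rad/s while the head is held, stops at 3.5 (home). Holding takes 0.035 N m, then 0.10 N m once home; a grip of 20 N or more from above, closing level along the bracket's y, squares the hexagon to the pads whatever its angle and holds it
- idle_head (a point): Centre of the other, finished bolt's head at the bracket's other place (130 mm from the driven one): same looks and size, tight and not turning, no runner in front of it. Leave it alone
- idle_bolt: The finished neighbouring bolt with its nut, fixed. Origin on the bench below its axis, under the back face of the front plate; axes as the bracket's
- tip_box: Loose blue pipette tip box, 115 x 80 x 62 mm, to the robot's right of the bracket. Origin at the centre of its underside
- dishes: Loose stack of four petri dishes, 90 mm across, 59 mm high, to the robot's left of the bracket. Origin at the centre of its underside
- media_bottle: Loose amber media bottle with a blue cap, 72 mm across, 146 mm high, beyond the bracket. Origin at the centre of its underside
There are look-alikes about, which are no part of the job. What is meant by the runner is not turquoise, and is the larger of those in its own colour.

How it is judged:
By the outcome, as a careful person would: the job done as asked, in the order asked, and still so for the second after the job is handed in, while the arm keeps its last pose, push and grip.
It also fails if it takes over 45 s, if anything falls off the work surface, if the arm or the gripper's body presses on something with over 40 N, if the wrist force passes 120 N, or if a joint passes its speed limit or range.

## Robot

A 6-joint arm with a two-finger parallel gripper is mounted at the origin on the work surface. World frame = base frame: x ahead of the robot, y to its left, z up, the work surface at z = 0. Lengths are in m, angles in rad, forces in N, time in s.
With the tool pointing down it reaches from about 0.4 to 0.925 m from the base axis. Payload 12.5 kg.
Tool frame: the origin (TCP) lies at the very end of the fingers, on their centre line; the grasp point (between the pads) lies 19 mm behind it (hold_point_z is the distance from the TCP to the grasp point, in m); z points along the fingers, y is the line along which they close (so a half turn about z gives the same grasp; the last joint's range is limited). The gripper opens to 95 mm and grips with 3 to 60 N. Pads are 20 mm wide; open, the fingers measure 119 mm over their backs; the gripper's body (75 mm by 180 mm) begins 59 mm behind the grasp point.
Start: joints at [-1.349, 0.491, 1.559, -0, 1.092, -0.106], TCP at [0.201, -0.592, 0.215] pointing down, gripper open.
Joint ranges: [-3.1, 3.1], [-0.84, 2.19], [0.05, 2.79], [-1.13, 4.28], [0.06, 2.93], [-2.69, 2.69]. Speed limits (rad/s): [2.22, 2.22, 2.79, 3.14, 3.14, 3.14].

## Interface

Orientations are given as a unit quaternion [w, x, y, z].
In Python, from station import * gives the robot as it stands. Calls block until the motion is done:
- reach(position, orientation): joint-space move of the TCP to a pose.
- move_straight(position, frame=None, speed=0.15, threshold=None): straight line of the TCP; frame=None keeps the orientation; speed is the mean speed in m/s. With threshold (N) it stops when the force on the tool has changed by that much, and returns True; else False.
- move_j(angles): joint-space move.
- move_gripper(opening): opening from 0.0 (shut) to 1.0 (fully open); the grip force is fixed at half the most; returns when the fingers have stopped.
- wait(seconds).
- solve_ik(position, orientation): joint angles nearest the present ones, or None.
- get_state(): the state.
- read_camera(name): name is "scene" or "top" or "wrist"; returns a dict with "color" (420x560x3 uint8, red, green, blue), "K" (3x3 intrinsics, pixels), "R" (3x3) and "t" (3): a world point X has camera coordinates R X + t. Camera axes: x right, y down, z forward; pixel columns grow to the right and rows downward; lengths in m; the calibration is good to about 2 mm. A picture is of the moment at which its call begins. There is no depth.
A pose or a line that the arm cannot do raises MotionError and nothing moves.
- hand_in(): hands the job in; it is judged then, once.
The state is a dict: "time_s": time; "joints": joint angles; "dq": joint speeds; "tau": joint torques, N m; "tcp_pos": TCP position; "ee_rot": TCP orientation; "wrist_force": force on the tool from outside, world axes, zero at the start; "moment": the same for the moment, N m; "gripper_width": opening from 0.0 (shut) to 1.0 (fully open); "finger_force": force on a finger pad.
Only numpy, scipy, OpenCV 4.12 (cv2) and the standard library are available. Lean on these libraries where they do the work, as an engineer would, in place of code of your own. Each camera call takes 0.05 s, during which the arm holds its last target. There are 200 camera calls.

## Working session

There is one attempt and no reset: what is moved stays moved. The work goes in short steps, each a Python script; the robot and the scene stay as the last script left them, time stands still between calls to the robot, and variables do not carry over. Pictures are saved under pics/ and viewed, at most 10 in all, crops included, and the job is handed in when it is done.

```bash
mkdir -p pics; python3 - <<'E'
from station import *
import cv2,pickle
d={}
for n in("scene","top"):
    c=read_camera(n);d[n]=c;cv2.imwrite(f"pics/{n}0.png",c["color"][:,:,::-1])
    print(n,c["K"].tolist(),(-c["R"].T@c["t"]).round(3))
pickle.dump(d,open("c0.pkl","wb"))
s=get_state();print(s)
E
```

```text
scene [[520.9495558234366, 0.0, 285.29898048822287], [0.0, 520.9495558234366, 214.4682025400826], [0.0, 0.0, 1.0]] [1.691 0.103 1.   ]
top [[445.73548609788634, 0.0, 275.4827582327594], [0.0, 445.73548609788634, 207.77968182929254], [0.0, 0.0, 1.0]] [0.477 0.002 1.317]
{'time_s': 0.1, 'joints': array([-1.34860559e+00,  4.91517593e-01,  1.55938757e+00, -7.73598278e-06,
        1.09172153e+00, -1.05600840e-01]), 'dq': array([ 0.00029605, -0.00224744, -0.00122542,  0.00039714,  0.00048772,
       -0.00019457]), 'tau': array([ 2.51858793e-03, -6.13623619e+01, -2.58604789e+01,  6.94236089e-02,
        4.70207445e-02, -6.13228030e-05]), 'tcp_pos': array([ 0.20119109, -0.59149993,  0.21410914]), 'ee_rot': array([-5.15943833e-04,  9.86598700e-01,  1.63164757e-01, -3.35484930e-05]), 'wrist_force': array([ 0.17430186, -0.01958693,  0.81084258]), 'moment': array([-0.02118494,  0.01412529, -0.02661255]), 'finger_force': 0.0, 'gripper_width': 1.0001548719601159}
```

View pics/scene0.png

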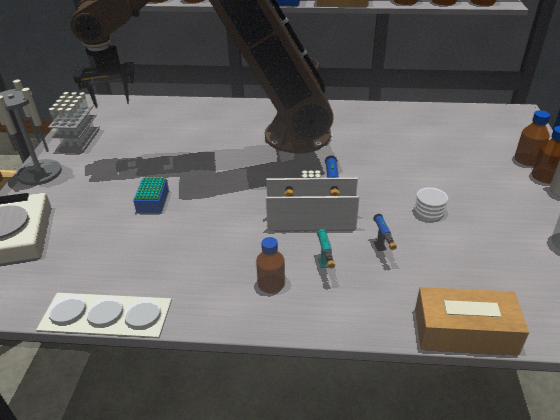

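View pics/top0.png

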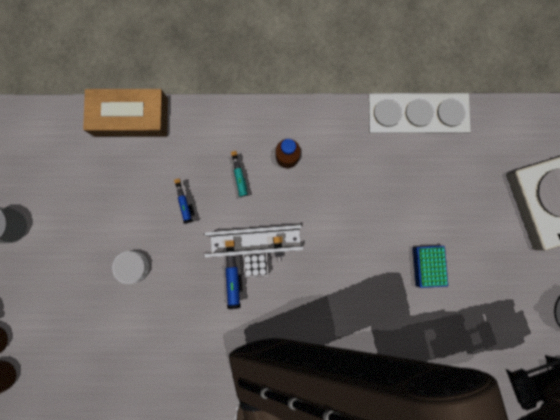

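The top view shows the large blue runner at about (232,282), in line with the left head at (230,244). The idle head is at (277,241), and the rack at (256,265) is in front of the plate. Next I'll zoom in to measure.

```bash
cat >h.py <<'E'
import numpy as np
def cast(c,u,v,z):
    r=c["R"].T@np.linalg.inv(c["K"])@np.array([u,v,1.]);o=-c["R"].T@c["t"]
    return o+r*(z-o[2])/r[2]
def tri(c1,p1,c2,p2):
    A=[];b=[]
    for c,p in((c1,p1),(c2,p2)):
        d=c["R"].T@np.linalg.inv(c["K"])@np.array([*p,1.]);d/=np.linalg.norm(d);P=np.eye(3)-np.outer(d,d)
        A.append(P);b.append(P@(-c["R"].T@c["t"]))
    return np.linalg.lstsq(np.vstack(A),np.hstack(b),rcond=None)[0]
E
python3 - <<'E'
import cv2,pickle,numpy as np
from h import *
d=pickle.load(open("c0.pkl","rb"))
out=[]
for n,(x,y,w,h) in(("top",(195,215,120,60)),("scene",(255,150,120,90))):
    c=d[n];im=c["color"]
    hsv=cv2.cvtColor(im,cv2.COLOR_RGB2HSV)
    m=cv2.inRange(hsv,(8,110,70),(30,255,255));k=np.zeros_like(m);k[y:y+h,x:x+w]=m[y:y+h,x:x+w]
    N,_,st,ce=cv2.connectedComponentsWithStats(k)
    for i in range(1,N):
        if st[i,4]>8: print(n,st[i],ce[i].round(2),cast(c,*ce[i],.112).round(4))
    out.append(cv2.resize(im[y:y+h,x:x+w],(720,720*h//w if n=="top" else 540),interpolation=cv2.INTER_CUBIC)[:, :])
cv2.imwrite("pics/z0.png",out[0][:,:,::-1]);cv2.imwrite("pics/z1.png",out[1][:,:,::-1])
E
```

```text
top [274 237   8   7  51] [277.49 239.82] [0.5069 0.0054 0.112 ]
top [226 241   8   6  48] [229.5 243.5] [0.4971 0.1349 0.112 ]
scene [285 189   9   7  48] [288.5  192.06] [0.5092 0.0071 0.112 ]
scene [331 188   9   7  45] [334.67 191.44] [0.4985 0.1377 0.112 ]
```

View pics/z0.png

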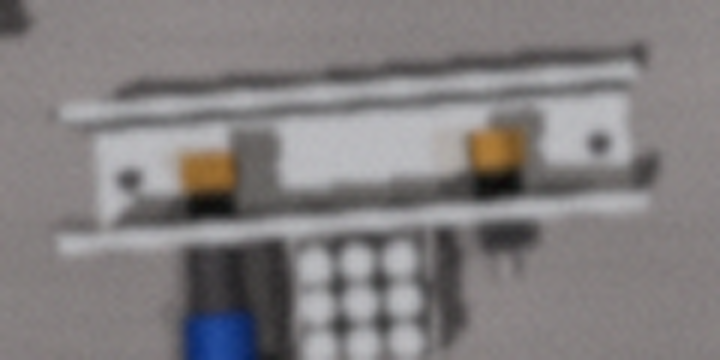

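View pics/z1.png

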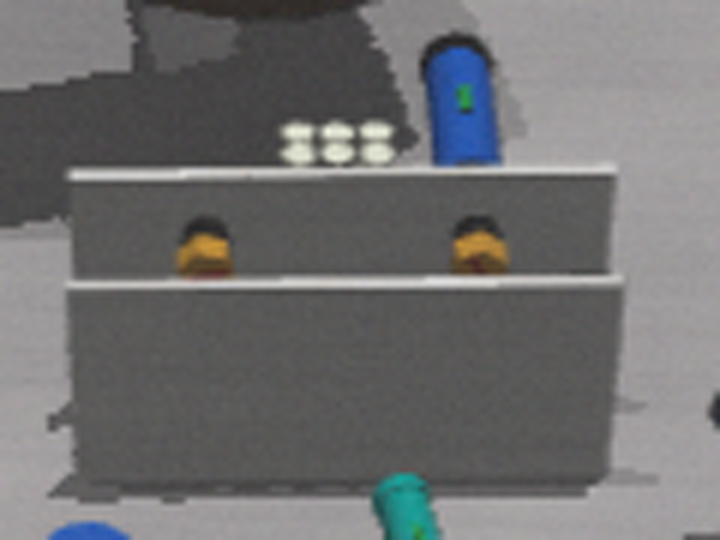

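The heads show clearly in the gap: driven at top-view (229.6,243.6), idle at (277.5,239.9). The red stripe is visible on the driven head in the scene view. I'll check against the plate edges, then go to hover.

```bash
python3 - <<'E'
from station import *
import cv2,pickle,numpy as np
from h import *
d=pickle.load(open("c0.pkl","rb"));c=d["top"]
a=np.deg2rad(4.2);X=np.array([np.cos(a),np.sin(a),0]);Y=np.array([-X[1],X[0],0])
for nm,v,z,off in(("front",232,.14,.028),("rear",105,.118,-.030)):
    print(nm,(cast(c,195+208/6,215+v/6,z)+X*off).round(4))
print("tri",tri(c,(229.5,243.5),d["scene"],(334.7,191.4)).round(4))
q=[0,np.cos(a/2),np.sin(a/2),0]
s=get_state();move_straight([*s["tcp_pos"][:2],.28],speed=.2)
h=np.array([.498,.136,.25])
reach(h,q)
w=read_camera("wrist");pickle.dump(w,open("w.pkl","wb"));cv2.imwrite("pics/w.png",w["color"][:,:,::-1])
s=get_state();print(s["time_s"],s["tcp_pos"],s["joints"],(-w["R"].T@w["t"]))
E
```

```text
front [0.4979 0.1331 0.14  ]
rear [0.4965 0.1319 0.118 ]
tri [0.497  0.1364 0.1108]
3.4 [0.49822308 0.13549804 0.24997542] [ 1.37576481e-01  2.98635991e-01  1.77456905e+00 -4.19755504e-05
  1.06840535e+00  1.63585008e+00] [0.57783965 0.14121028 0.41916957]
```

View pics/w.png

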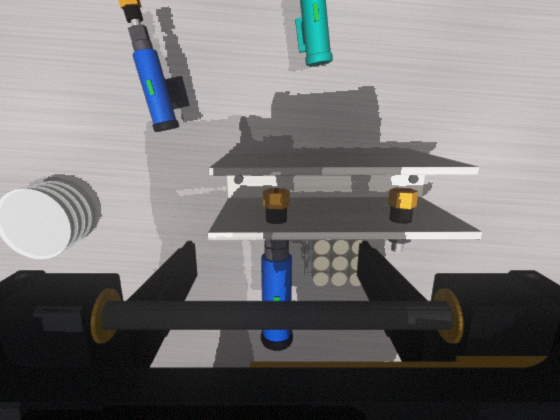

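The wrist view shows the driven head at (276,199) with the runner behind it, and the idle head at (403,199). The plate edges (rows 170 and 235) run level, so the yaw is right. I'll refine the position, descend with a force guard, and grip.

```bash
python3 - <<'E'
from station import *
import cv2,pickle,numpy as np
from h import *
w=pickle.load(open("w.pkl","rb"));d=pickle.load(open("c0.pkl","rb"))
hsv=cv2.cvtColor(w["color"],cv2.COLOR_RGB2HSV)
m=cv2.inRange(hsv,(8,110,70),(30,255,255));m[:180]=0;m[225:]=0
N,_,st,ce=cv2.connectedComponentsWithStats(m)
hs={}
for i in range(1,N):
    if st[i,4]>60 and 250<ce[i,0]<430: print(st[i],ce[i],cast(w,*ce[i],.112).round(4)); hs[ce[i,0]<340]=ce[i]
t=tri(w,hs[True],d["top"],(229.5,243.5));print("tri",t.round(4), tri(w,hs[False],d["top"],(277.5,239.8)).round(4))
print("front",cast(w,276,236,.14)," rear",cast(w,276,170,.118))
L,R=cast(w,210,236,.14),cast(w,478,235.5,.14);print("ends",L,R,np.rad2deg(np.arctan2(L[0]-R[0],R[1]-L[1])))
E
```

```text
[263 189  27  20 477] [275.87421384 198.68553459] [0.4969 0.1362 0.112 ]
[389 189  29  21 507] [403.1025641  198.72978304] [0.506  0.0089 0.112 ]
tri [0.4968 0.1356 0.1106] [0.506  0.0061 0.107 ]
front [0.46794801 0.13396656 0.14      ]  rear [0.52682269 0.13819451 0.118     ]
ends [0.46348904 0.19616656 0.14      ] [ 0.48209032 -0.05623732  0.14      ] -175.78512295883974
```

```bash
python3 - <<'E'
from station import *
import cv2,numpy as np
a=np.deg2rad(4.2)
def p(k):
    s=get_state();print(k,round(s["time_s"],2),s["tcp_pos"].round(4),s["wrist_force"].round(1),s["moment"].round(2),round(s["gripper_width"]*95,2),round(s["finger_force"],1))
q=[0,np.cos(a/2),np.sin(a/2),0]
move_straight([.497,.136,.16],frame=q,speed=.1);p("hover")
print(move_straight([.497,.136,.086],speed=.05,threshold=8));p("down")
move_gripper(0.0);p("grip")
for i in range(4): wait(.5);p("w")
for n in("scene","wrist"): cv2.imwrite(f"pics/g_{n}.png",read_camera(n)["color"][:,:,::-1])
a=cv2.resize(cv2.imread("pics/g_scene.png")[130:240,250:380],(520,440));b=cv2.resize(cv2.imread("pics/g_wrist.png")[120:340,200:340],(280,440))
cv2.imwrite("pics/g.png",np.hstack([a,b]))
E
```

```text
hover 4.45 [0.4973 0.136  0.1605] [ 0.7  0.6 -0.2] [ 0.03 -0.03 -0.  ] 94.81 0.0
False
down 6.08 [0.4971 0.136  0.0863] [-0.3 -0.7 -0.1] [ 0.05  0.03 -0.03] 95.11 0.0
grip 7.19 [0.497  0.1361 0.086 ] [0.5 0.7 0.3] [ 0.22  0.02 -0.02] 25.7 30.0
w 7.69 [0.497 0.136 0.086] [ 0.6  2.3 -0.6] [ 0.39 -0.   -0.02] 25.33 30.0
w 8.19 [0.497 0.136 0.086] [-0.5  2.   0.7] [ 0.41  0.03 -0.04] 25.3 30.0
w 8.69 [0.497 0.136 0.086] [-0.4  2.   0.1] [ 0.4  -0.03 -0.02] 25.28 30.0
w 9.19 [0.497 0.136 0.086] [-0.5  1.6  0.5] [ 0.47 -0.07  0.  ] 25.55 30.0
```

View pics/g.png

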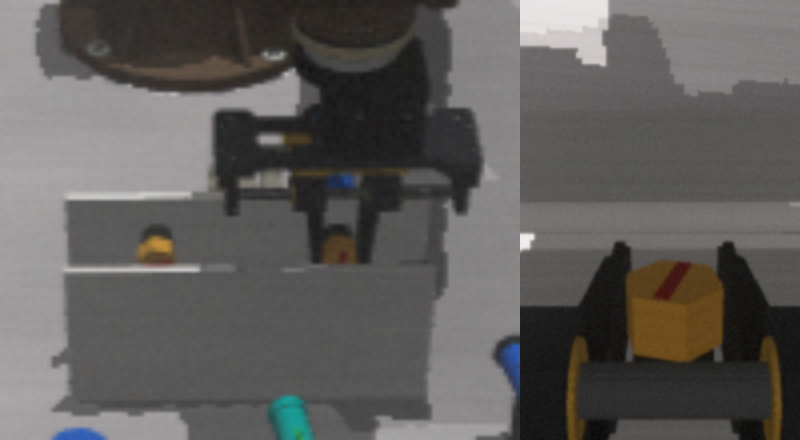

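The grip is on the driven head (30 N, about 25.3 mm), and the pads lie on either side in the wrist view. The width is slightly above 24 mm, so I'll check whether the stripe stands still while the nut runs.

```bash
python3 - <<'E'
from station import *
import cv2,numpy as np
for i in range(10):
    w=read_camera("wrist")["color"]
    if i in(0,9): cv2.imwrite(f"pics/h{i}.png",w[:,:,::-1])
    hsv=cv2.cvtColor(w,cv2.COLOR_RGB2HSV);m=(((hsv[...,0]<6)|(hsv[...,0]>172))&(hsv[...,1]>130)&(hsv[...,2]>60))
    m[:230]=0;m[320:]=0;m[:,:240]=0;m[:,320:]=0
    r=cv2.minAreaRect(np.argwhere(m)[:,::-1].astype(np.float32));ws=[]
    for k in range(8): wait(.08);ws.append(get_state()["gripper_width"]*95)
    s=get_state();print(round(s["time_s"],2),m.sum(),np.round(r[0],1),np.round(r[1],1),round(r[2],1),np.mean(ws).round(2),s["wrist_force"].round(1),s["moment"].round(2),round(s["finger_force"],1))
a,b=[cv2.resize(cv2.imread(f"pics/h{i}.png")[220:320,230:330],(400,400),interpolation=cv2.INTER_CUBIC) for i in(0,9)]
cv2.imwrite("pics/hh.png",np.hstack([a,b]))
E
```

```text
10.01 127 [275.7 260.2] [ 5.8 22.7] 33.7 25.17 [1.  1.9 0.2] [ 0.43 -0.01 -0.07] 30.0
10.72 124 [275.7 260.1] [ 5.9 22.8] 34.7 25.2 [0.2 1.6 0. ] [ 0.42 -0.08  0.02] 30.0
11.44 122 [275.8 260.2] [ 6. 23.] 36.9 25.17 [-0.3  2.9 -0.6] [ 0.42 -0.05 -0.05] 30.0
12.16 124 [275.8 260. ] [ 6.2 22.5] 35.0 25.25 [-0.1  1.8 -0.2] [ 0.42 -0.05 -0.06] 30.0
12.88 119 [275.7 260.2] [ 5.8 22.7] 33.7 25.18 [-0.1  2.2 -0.3] [ 0.46 -0.06 -0.04] 30.0
13.59 123 [275.8 260.2] [ 6.1 22.7] 33.7 25.32 [ 0.5  2.1 -0.5] [ 0.5  -0.04 -0.07] 30.0
14.31 120 [275.7 260.2] [ 5.8 22.7] 33.7 25.24 [0.2 2.8 0.4] [ 0.47 -0.08 -0.02] 30.0
15.03 120 [275.6 260.1] [ 6.1 22.7] 33.7 25.19 [ 1.1  1.8 -0.1] [ 0.52 -0.04 -0.07] 30.0
15.74 126 [275.8 259.8] [ 6.1 22.2] 33.7 25.2 [0.2 2.6 0.9] [ 0.52 -0.05 -0.02] 30.0
16.46 126 [275.7 260.2] [ 6.4 22.7] 33.7 25.3 [0.6 1.4 0.2] [ 0.51 -0.13 -0.04] 30.0
```

View pics/hh.png

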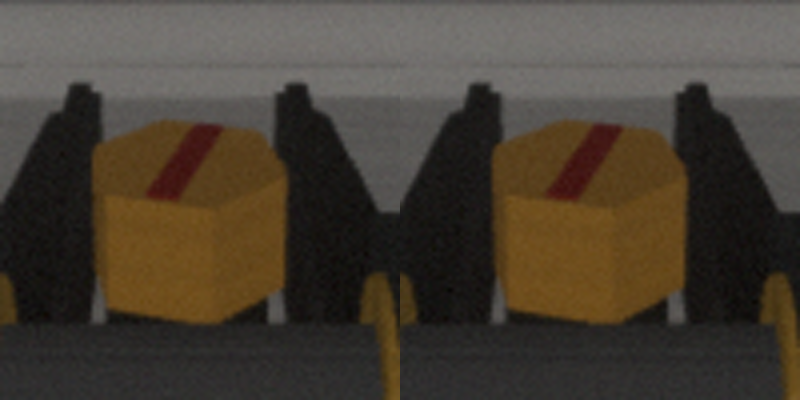

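The stripe stands still (±0.2 px over 6.5 s). At about 14 s the holding moment rose by roughly 0.07–0.09 N m, which fits the nut reaching home. A short margin, one last check, then hand in.

```bash
python3 - <<'E'
from station import *
import numpy as np
wait(1.5)
m=[]
for k in range(10): wait(.05);s=get_state();m.append(np.r_[s["moment"][0],s["wrist_force"],s["finger_force"]])
print(s["time_s"],np.mean(m,0).round(2))
print(hand_in())
E
```

```text
18.4583 [ 0.5   0.69  2.3   0.26 30.  ]
the job is handed in; nothing more can be done
None
```

I gripped the driven bolt's head at 30 N and held it still until its nut appeared to run home, then handed the job in at 18.5 s still gripping it; the grip sits a few degrees off square, wrist force was about 2 N, and the arm made no unintended contact that I saw.

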